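Drop the plate stand's prop leg and hold its frame upright

ROBOT

A 6-joint arm with a two-finger parallel gripper is mounted at the origin on the work surface. World frame = base frame: x ahead of the robot, y to its left, z up, the work surface at z = 0. Lengths are in m, angles in rad, forces in N, time in s.
With the tool pointing down it reaches from about 0.35 to 0.725 m from the base axis. Payload 6 kg.
Tool frame: the origin (TCP) lies midway between the tips of the shut fingers; the grasp point (between the pads) lies 19 mm behind it (robot.pinch_z is the distance from the TCP to the grasp point, in m); z points along the fingers, y is the line along which they close (so a half turn about z gives the same grasp; the last joint's range is limited). The gripper opens to 85 mm and grips with 20 to 120 N. Pads are 22 mm wide; open, the fingers measure 114 mm over their backs; the gripper's body (76 mm by 85 mm) begins 54 mm behind the grasp point. The pads swing forward as they close: fully open they stand 13 mm farther back than shut.
Start: joints at [1.597, 0.04, 0.085, 0, -1.615, -0.334], TCP at [0.182, 0.572, 0.208] pointing down, gripper open.
Joint ranges: [-2.56, 2.56], [-1.29, 2.01], [-1.08, 1.49], [-3.29, 1.98], [-2.81, -0.18], [-2.99, 2.99]. Speed limits (rad/s): [2.57, 2.57, 3.01, 3.14, 3.14, 3.14].

INTERFACE

Orientations are given as a unit quaternion [x, y, z, w].
In Python, from plant import robot, viewer, job gives the robot as it stands. The module is installed in compiled form; this text tells all that it offers.
- The arm moves only by the shell command python3 -m creep 'ROWS'. ROWS is JSON, a list of rows, each an object of numbers: "grip": the gripper command: -1 is shut, 1 is fully open, values between are in proportion; "tx", "ty", "tz": the shift along the tool's x, y, z in cm; "yaw": the turn about the tool's z in degrees. In form: [{"grip": .., "tx": .., "ty": .., "tz": .., "yaw": ..}, ...]. A call has 1 to 20 rows; each row shifts and turns the commanded pose from where the row before left it, along the tool's axes as they then stand; what a row does not reach is not made up. A row lasts 1/10 s, in which the tool goes at most 50 mm and 8.59 degrees, less where a joint would pass 70% of its speed; a pose out of reach is approached as far as the arm can. A call is refused whole if a number of a shift passes 5 or a number of a turn 8.59, either way. A call with a gripper value outside its range is refused whole. The fingers move at their own pace and stop on an object; the grip force is fixed at half the most. Time passes only in rows, so rows that do not move let the fingers close. It gives the time, the measured TCP pose, the force, the opening and the grip force at its end, in the units of the state.
- robot.state(): the state, without advancing time (a new reading comes with each control period).
- viewer.get_image(name): name is "scene" or "top" or "wrist"; returns a dict with "pixels" (384x512x3 uint8, red, green, blue), "range_z" (384x512 float32, m along the optical axis (not along the pixel's ray), 0 where there is no reading), "fx", "fy", "cx", "cy" (pixels), "extrinsics" (4x4, takes a point from camera to world coordinates). Camera axes: x right, y down, z forward; pixel columns grow to the right and rows downward; lengths in m; the calibration is good to about 2 mm. The wrist camera is an equidistant fisheye: a pixel r from the principal point sees the ray r / f radians off the axis. A picture is of the moment at which its call begins.
- job.sign_off(): hands the job in; it is judged then, once.
The state is a dict: "time_s": time; "qpos": joint angles; "joint_vel": joint speeds; "effort": joint torques, N m; "position": TCP position; "tool_rot": TCP orientation; "ft_force": force on the tool from outside, world axes, zero at the start; "torque": the same for the moment, N m; "finger_gap": finger opening in m; "finger_force": force on a finger pad.
Only numpy, scipy, OpenCV 4.12 (cv2) and the standard library are available. Lean on these libraries where they do the work, as an engineer would, in place of code of your own. Each camera call takes 0.05 s, during which the arm holds its last target. There are 200 camera calls.

TASK

On the saucer painting stand, take the toe of the folded prop leg and swing the leg over backwards, past its centre, so that its spring carries it down behind the frame. Then grip the frame by its top rail, draw it up to upright without letting it tip over forwards, and finish there still gripping the rail and holding the frame upright, with the leg fully out at its stop. Leave the mugs, saucers, paint pot and brush around it where they are.

Things in the scene. Friction and masses are not known exactly. Their poses are not given: they have to be found in the camera images.
- foot_hinge (a point): Centre of the stand's foot hinge, 30 mm above the table. The stand is a fixed wooden board (16 mm thick) with a tilting aluminium frame holding a blue-banded saucer. Axes: z up; y along the hinge, about which the frame turns; x level, the way the frame leans back. The board reaches 60 mm towards -x, 180 mm towards +x and 110 mm to either side.
- plate_frame (a joint): Lean of the frame in rad: 0 is upright, positive leans back (towards +x of foot_hinge), negative tips forward. Stops at 0.5 (where it rests at the start) and -0.4. The hinge is free, without spring: the frame (0.55 to 0.9 kg, 164 mm wide) tips over one way or the other when let go.
- rail_mid (a point): Middle of the top rail, on its axis: a level round steel bar, 14 mm diameter, 164 mm long, parallel to the foot hinge and 190 mm from it, the top edge of the frame. The saucer's rim is 33 mm below the rail's underside, so fingertips may reach up to 25 mm past the rail's axis. The rail turns with the frame: it rolls in a grip that keeps pointing down.
- top_rail: The top rail itself, the same bar; origin at its middle, y along the bar.
- prop_leg (a joint): Prop leg's angle to the frame in rad: 0 folded (pointing up along the frame), growing as it swings backwards (to +x of foot_hinge) and down; 2.32 fully down, at its stop. A spring (up to about 0.25 N m) drives it to 0 below about 0.5, to the stop above about 0.7. While the frame leans right back the foot meets the board at about 1.9; the leg reaches its stop by itself as the frame is raised.
- leg_pivot (a point): Centre of the leg's pivot hub (30 mm diameter) on the outside of the frame's upright at the +y side of foot_hinge, 100 mm from the foot hinge along the frame.
- leg_toe (a point): Grasp point of the leg: on the axis of its toe, a round steel pin, 12 mm diameter, 45 mm long, that sticks out sideways (+y of foot_hinge) from the leg's free end, 130 mm from the pivot axis. The point is 15 mm from the pin's outer end and 28 mm from the 8 mm thick leg bar. It swings with the leg in an upright plane about the pivot axis.
- mug_a: Bystander: loose white mug with blue band, 76 mm diameter, 90 mm high, handle at its +y; origin at its underside.
- mug_b: Bystander: loose white mug with blue band, 76 mm diameter, 90 mm high, handle at its +y; origin at its underside.
- mug_c: Bystander: loose white mug with blue band, 76 mm diameter, 90 mm high, handle at its +y; origin at its underside.
- paint_pot: Bystander: loose clear paint pot with white lid, 52 mm diameter, 55 mm high; origin at its underside.
- saucer_a: Bystander: loose blue-banded saucer, 124 mm diameter, 12 mm high, lying face up; origin at its underside.
- saucer_b: Bystander: loose blue-banded saucer, 124 mm diameter, 12 mm high, lying face up; origin at its underside.
- saucer_c: Bystander: loose blue-banded saucer, 124 mm diameter, 12 mm high, lying face up; origin at its underside.
- brush: Bystander: loose paint brush, 170 mm long, lying along its x; origin at its underside.

How it is judged:
By the outcome, as a careful person would: the job done as asked, in the order asked, and still so for the second after the job is handed in, while the arm keeps its last pose, push and grip.
It also fails if it takes over 42 s, if anything falls off the work surface, if the arm or the gripper's body presses on something with over 40 N, if the wrist force passes 120 N, or if a joint passes its speed limit or range.

## Working session

There is one attempt and no reset: what is moved stays moved. The work goes in short steps, Python scripts to look and compute and a shell command to move; the robot and the scene stay as the last step left them, time stands still between calls to the robot, and variables do not carry over. Pictures are saved under pics/ and viewed, at most 10 in all, crops included, and the job is handed in when it is done.

```bash
mkdir -p pics
cat > h.py <<'E'
import numpy as np, cv2
from plant import robot, viewer
def grab(n,f=None):
    im=viewer.get_image(n); 
    if f: cv2.imwrite(f,im["pixels"][:,:,::-1])
    np.savez('%s.npz'%n,**{k:np.asarray(v) for k,v in im.items()})
    return im
def pts(im):
    d=im["range_z"];v,u=np.indices(d.shape)
    P=np.stack([(u-im["cx"])/im["fx"]*d,(v-im["cy"])/im["fy"]*d,d,np.ones_like(d)],-1)
    return (P@np.asarray(im["extrinsics"]).T)[...,:3]
E
python3 - <<'E'
from h import *
a=grab("scene","pics/s.png");b=grab("top","pics/t.png")
s=robot.state();print(s["position"],s["tool_rot"],s["finger_gap"],s["time_s"],robot.pinch_z)
for i in(a,b):print(np.round(i["extrinsics"],3).tolist(),i["fx"],i["cx"],i["cy"])
E
```

```text
[0.18158533 0.57151265 0.20667102] [ 9.88188168e-01 -1.53243235e-01 -6.35299250e-05  8.06969333e-04] 0.08529784053383313 0.1 0.0187
[[-0.396, 0.697, -0.598, 1.457], [0.918, 0.298, -0.261, 0.382], [-0.004, -0.652, -0.758, 1.371], [0.0, 0.0, 0.0, 1.0]] 468.8460474259409 255.66405623075732 193.71748959862686
[[-0.019, -0.988, 0.154, 0.262], [-1.0, 0.018, -0.009, -0.055], [0.006, -0.154, -0.988, 1.636], [0.0, 0.0, 0.0, 1.0]] 393.1037684852944 257.6610638353816 192.185808146934
```

View pics/s.png

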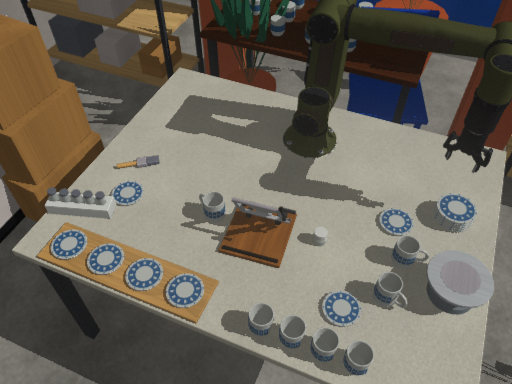

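View pics/t.png

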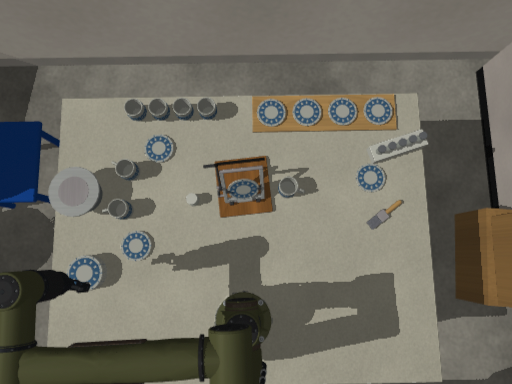

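The scene picture shows the stand at about (260,232). In the top picture it is at about (245,187), with a mug close by at (289,186) and the paint pot at (192,199). Next I'll zoom in and get 3D points.

Run:
```python
from h import *
a=dict(np.load('scene.npz'));b=dict(np.load('top.npz'))
f=lambda im,x,y,w,h:cv2.resize(im["pixels"][y:y+h,x:x+w,::-1],(600*w//h*0+400,400*h//w),interpolation=cv2.INTER_CUBIC)
c=np.hstack([f(a,190,170,120,120),f(b,185,140,120,120)]);cv2.imwrite('pics/c.png',c)
A=pts(a);B=pts(b)
pix=b["pixels"].astype(int)
# board: brown at z~0.016
for n,im,P in(("s",a,A),("t",b,B)):
    hsv=cv2.cvtColor(im["pixels"],cv2.COLOR_RGB2HSV)
    m=(P[...,2]>.006)&(P[...,2]<.026)&(hsv[...,1]>100)&(abs(P[...,0]-.5)<.2)&(abs(P[...,1]+.03)<.2)
    q=P[m];
    r=cv2.minAreaRect((q[:,:2]*1000).astype(np.float32));print(n,m.sum(),r,np.median(q[:,2]),np.round(cv2.boxPoints(r)))
    m=(P[...,2]>.05)&(abs(P[...,0]-.48)<.15)&(abs(P[...,1]-.0)<.13)
    q=P[m];o=np.argsort(-q[:,2]);print(np.c_[np.round(q[o]*1000),np.argwhere(m)[o][:,::-1]].astype(int)[:400:9].tolist())
```

```text
s 2570 ((547.2780151367188, -5.919898986816406), (238.9310760498047, 219.09671020507812), 5.605912208557129) 0.0167372108383671 [[ 418.   91.]
 [ 439. -127.]
 [ 677. -103.]
 [ 655.  115.]]
[[587, 90, 245, 282, 207], [587, 91, 240, 282, 208], [582, 99, 239, 285, 208], [586, 127, 238, 293, 212], [581, 95, 237, 284, 208], [588, 128, 236, 293, 213], [590, 79, 234, 278, 209], [585, 124, 230, 292, 213], [579, 0, 208, 256, 204], [572, 4, 207, 258, 203], [571, 27, 207, 265, 205], [581, -53, 206, 241, 200], [578, 17, 205, 261, 206], [573, 18, 205, 262, 205], [576, -44, 204, 244, 200], [575, 33, 204, 266, 207], [583, -20, 203, 250, 204], [567, 50, 203, 272, 207], [590, -70, 203, 235, 201], [574, 43, 202, 269, 208], [583, -45, 202, 243, 202], [574, -34, 202, 247, 201], [576, -73, 201, 236, 198], [581, -10, 201, 253, 205], [581, -42, 200, 244, 202], [581, 11, 200, 259, 207], [582, -3, 199, 255, 206], [581, -35, 198, 246, 203], [578, 34, 197, 266, 209], [576, 2, 195, 257, 206], [577, 16, 193, 261, 208], [568, 85, 191, 282, 213], [582, -78, 184, 234, 202], [557, 82, 172, 282, 214], [569, -74, 167,
[... 954 characters left out ...]
00, 242, 171], [568, 18, 200, 234, 171], [569, 67, 199, 221, 171], [568, 7, 199, 237, 171], [569, 52, 198, 225, 171], [583, -30, 197, 247, 167], [572, -15, 197, 243, 170], [562, 52, 195, 225, 173], [573, -19, 193, 244, 170], [556, 68, 189, 221, 175], [549, 72, 185, 220, 177], [550, 61, 180, 223, 177], [551, 80, 175, 218, 177], [548, 73, 172, 220, 178], [539, -2, 168, 240, 180], [554, -86, 166, 262, 176], [544, -14, 164, 243, 179], [537, 17, 163, 235, 181], [536, -33, 162, 248, 181], [540, -44, 160, 251, 180], [541, -29, 159, 247, 180], [534, 21, 157, 234, 182], [548, -79, 156, 260, 178], [527, 29, 155, 232, 184], [542, -25, 154, 246, 180], [536, 60, 151, 224, 182], [545, -79, 150, 260, 179]]
```

View pics/c.png

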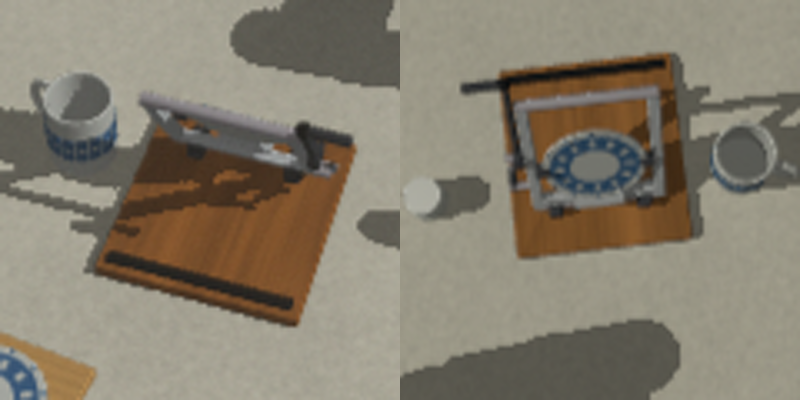

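The two views agree on the board: centre (0.546, -0.0075), yaw about 5.5°. That puts the hinge at (0.486, -0.013). From the geometry, the toe should be at (0.5845, 0.115, 0.232), and the measured pin points match this. The rail should be at (0.577, -0.0045, 0.197), which also matches. I'm moving to above the toe now.

```bash
python3 -m creep '[{"grip":1,"tx":3.48,"ty":2.09,"tz":-0.55},{"grip":1,"tx":3.48,"ty":2.09,"tz":-0.55},{"grip":1,"tx":3.48,"ty":2.09,"tz":-0.55},{"grip":1,"tx":3.48,"ty":2.09,"tz":-0.55},{"grip":1,"tx":3.48,"ty":2.09,"tz":-0.55},{"grip":1,"tx":3.48,"ty":2.09,"tz":-0.55},{"grip":1,"tx":3.48,"ty":2.09,"tz":-0.55},{"grip":1,"tx":3.48,"ty":2.09,"tz":-0.55},{"grip":1,"tx":3.48,"ty":2.09,"tz":-0.55},{"grip":1,"tx":3.48,"ty":2.09,"tz":-0.55},{"grip":1,"tx":3.48,"ty":2.09,"tz":-0.55},{"grip":1,"tx":3.48,"ty":2.09,"tz":-0.55},{"grip":1,"tx":3.48,"ty":2.09,"tz":-0.55},{"grip":1,"tx":3.48,"ty":2.09,"tz":-0.55},{"grip":1,"tx":3.48,"ty":2.09,"tz":-0.55}]'
python3 -m creep '[{"grip":1,"yaw":8.36},{"grip":1,"yaw":8.36},{"grip":1,"yaw":8.36},{"grip":1,"yaw":8.36},{"grip":1,"yaw":8.36},{"grip":1,"yaw":8.36},{"grip":1,"yaw":8.36},{"grip":1,"yaw":8.36},{"grip":1},{"grip":1}]'
cat >> h.py <<'E'
from scipy.spatial.transform import Rotation as R
H=np.array([.4863,-.0133]);X=np.array([.995,.096]);Y=np.array([-.096,.995])
def st(tgt=None):
    s=robot.state();p=np.array(s["position"]);M=R.from_quat(s["tool_rot"]).as_matrix()
    print("t",round(s["time_s"],2),"tcp",p.round(4),"loc",(p[:2]-H)@X.round(4),(p[:2]-H)@Y,"ydir",np.degrees(np.arctan2(M[1,1],M[0,1])).round(2),"tilt",M[:,2].round(3),"F",np.round(s["ft_force"],1),"gap",round(s["finger_gap"],4),round(s["finger_force"],1))
    if tgt is not None: print("move cm",(100*M.T@(np.array(tgt)-p)).round(2))
E
python3 - <<'E'
from h import *
st([.5845,.1147,.213]);grab("wrist","pics/w.png")
b=grab("top");P=pts(b)
E
```

```text
t 0.1 tcp [0.1816 0.5715 0.2067] loc -0.24704907884170976 0.6111411932982469 ydir -107.63 tilt [-0.    -0.002 -1.   ] F [0.6 0.1 0.7] gap 0.0853 0.0
move cm [52.23 31.33 -0.58]$[0]: bad value
$[0]: bad value
```

View pics/w.png

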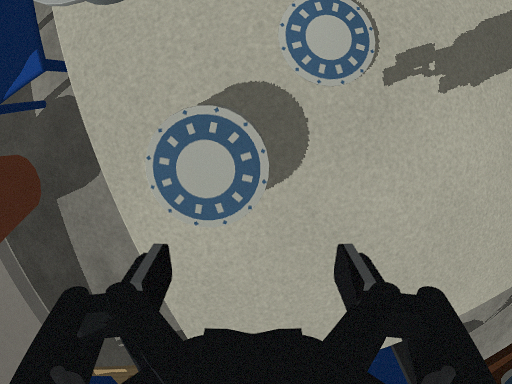

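The wrist picture shows the arm still at its start: the rows were refused, probably because every key has to be given. I'll resend them complete.

```bash
python3 -m creep '[{"grip":1,"tx":3.48,"ty":2.09,"tz":-0.55,"yaw":0},{"grip":1,"tx":3.48,"ty":2.09,"tz":-0.55,"yaw":0},{"grip":1,"tx":3.48,"ty":2.09,"tz":-0.55,"yaw":0},{"grip":1,"tx":3.48,"ty":2.09,"tz":-0.55,"yaw":0},{"grip":1,"tx":3.48,"ty":2.09,"tz":-0.55,"yaw":0},{"grip":1,"tx":3.48,"ty":2.09,"tz":-0.55,"yaw":0},{"grip":1,"tx":3.48,"ty":2.09,"tz":-0.55,"yaw":0},{"grip":1,"tx":3.48,"ty":2.09,"tz":-0.55,"yaw":0},{"grip":1,"tx":3.48,"ty":2.09,"tz":-0.55,"yaw":0},{"grip":1,"tx":3.48,"ty":2.09,"tz":-0.55,"yaw":0},{"grip":1,"tx":3.48,"ty":2.09,"tz":-0.55,"yaw":0},{"grip":1,"tx":3.48,"ty":2.09,"tz":-0.55,"yaw":0},{"grip":1,"tx":3.48,"ty":2.09,"tz":-0.55,"yaw":0},{"grip":1,"tx":3.48,"ty":2.09,"tz":-0.55,"yaw":0},{"grip":1,"tx":3.48,"ty":2.09,"tz":-0.55,"yaw":0}]' &&
python3 -m creep '[{"grip":1,"tx":0,"ty":0,"tz":0,"yaw":8.36},{"grip":1,"tx":0,"ty":0,"tz":0,"yaw":8.36},{"grip":1,"tx":0,"ty":0,"tz":0,"yaw":8.36},{"grip":1,"tx":0,"ty":0,"tz":0,"yaw":8.36},{"grip":1,"tx":0,"ty":0,"tz":0,"yaw":8.36},{"grip":1,"tx":0,"ty":0,"tz":0,"yaw":8.36},{"grip":1,"tx":0,"ty":0,"tz":0,"yaw":8.36},{"grip":1,"tx":0,"ty":0,"tz":0,"yaw":8.36},{"grip":1,"tx":0,"ty":0,"tz":0,"yaw":0},{"grip":1,"tx":0,"ty":0,"tz":0,"yaw":0}]'
python3 - <<'E'
from h import *
st([.5845,.1147,.213]);grab("wrist","pics/w2.png")
E
```

```text
time_s: 1.7
position: [0.5851, 0.1134, 0.2902]
tool_rot: [0.988, -0.153, -0.0, 0.0]
ft_force: [0.5, 0.9, 1.6]
finger_gap: 0.0853
finger_force: 0.0
time_s: 2.7
position: [0.5842, 0.1149, 0.2899]
tool_rot: [0.741, -0.671, -0.0, 0.0]
ft_force: [-0.4, 0.2, 0.7]
finger_gap: 0.0854
finger_force: 0.0
t 2.7 tcp [0.5842 0.1149 0.2899] loc 0.10972704860804902 0.11816301769683633 ydir -174.29 tilt [-0. -0. -1.] F [-0.4  0.2  0.7] gap 0.0854 0.0
move cm [ 0.02 -0.03  7.69]
```

View pics/w2.png

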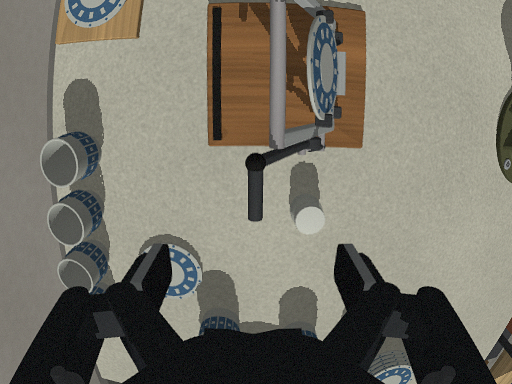

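The wrist picture shows the toe pin at columns 249–262, rows 160–220, parallel to the pads and centred between the fingers. I'll cast its end and its leg-bar side onto z=0.232 to check the position along the pin.

Run:
```python
from h import *
im=dict(np.load('wrist.npz'))
print(im["extrinsics"].round(3).tolist(),im["fx"],im["cx"],im["cy"])
def ray(u,v,z):
    dx,dy=(u-im["cx"])/im["fx"],(v-im["cy"])/im["fy"];r=np.hypot(dx,dy);d=np.array([np.sin(r)*dx/r,np.sin(r)*dy/r,np.cos(r)])
    E=im["extrinsics"];w=E[:3,:3]@d;p=E[:3,3];q=p+w*(z-p[2])/w[2];return q.round(4),((q[:2]-H)@X).round(4),((q[:2]-H)@Y).round(4)
for u,v in((255.5,220),(255.5,172)):print(ray(u,v,.232))
for u,v in((277.5,3),(277.5,140)):print('rail',ray(u,v,.197))
```

```text
[[-0.995, -0.096, -0.032, 0.592], [-0.101, 0.947, 0.305, 0.036], [0.001, 0.307, -0.952, 0.456], [0.0, 0.0, 0.0, 1.0]] 297.3186396354542 252.50657810662065 190.81565586306309
(array([0.5798, 0.1322, 0.232 ]), np.float64(0.107), np.float64(0.1358))
(array([0.584, 0.092, 0.232]), np.float64(0.1074), np.float64(0.0954))
rail (array([ 0.5793, -0.0521,  0.197 ]), np.float64(0.0888), np.float64(-0.0476))
rail (array([0.5665, 0.0699, 0.197 ]), np.float64(0.0878), np.float64(0.0751))
```

The grasp point should be 2.5 mm further along +y and -2.5 mm along x. I'll descend and grip.

```bash
python3 -m creep '[{"grip":1,"tx":-0.25,"ty":0.25,"tz":1.5,"yaw":0},{"grip":1,"tx":0,"ty":0,"tz":1.5,"yaw":0},{"grip":1,"tx":0,"ty":0,"tz":1.5,"yaw":0},{"grip":1,"tx":0,"ty":0,"tz":1.6,"yaw":0},{"grip":1,"tx":0,"ty":0,"tz":1.6,"yaw":0},{"grip":0,"tx":0,"ty":0,"tz":0,"yaw":0},{"grip":-0.5,"tx":0,"ty":0,"tz":0,"yaw":0},{"grip":-1,"tx":0,"ty":0,"tz":0,"yaw":0},{"grip":-1,"tx":0,"ty":0,"tz":0,"yaw":0},{"grip":-1,"tx":0,"ty":0,"tz":0,"yaw":0},{"grip":-1,"tx":0,"ty":0,"tz":0,"yaw":0},{"grip":-1,"tx":0,"ty":0,"tz":0,"yaw":0}]'
python3 - <<'E'
from h import *
st()
p=np.array([-.13*0,0])
a=.5+np.arange(0,1.051,.0875)
d=np.c_[.13*np.sin(a),.13*np.cos(a)];print((100*np.diff(d,axis=0)).round(2).tolist())
E
```

```text
time_s: 3.95
position: [0.5821, 0.1172, 0.2143]
tool_rot: [0.74, -0.672, 0.001, -0.001]
ft_force: [1.2, 0.7, 2.5]
finger_gap: 0.0001
finger_force: 1.8
t 3.95 tcp [0.5821 0.1172 0.2143] loc 0.10787170727706694 0.1206259487112262 ydir -174.51 tilt [ 0.002  0.    -1.   ] F [1.2 0.7 2.5] gap 0.0001 1.8
[[0.97, -0.59], [0.92, -0.67], [0.86, -0.75], [0.79, -0.82], [0.71, -0.89], [0.63, -0.95], [0.55, -1.0], [0.46, -1.04], [0.37, -1.08], [0.27, -1.1], [0.17, -1.12], [0.07, -1.13]]
```

The fingers shut on nothing, so I'm checking the picture.

Run:
```python
from h import *
w=grab("wrist")["pixels"];a=grab("scene");s=a["pixels"]
c=np.hstack([w[60:360,106:406,::-1],cv2.resize(s[150:260,220:330,::-1],(300,300),interpolation=cv2.INTER_CUBIC)])
cv2.imwrite("pics/m.png",c)
P=pts(a);m=(P[...,2]>.1)&(abs(P[...,0]-.59)<.1)&(abs(P[...,1]-.12)<.05)
print(np.c_[(P[m]*1000).round(),np.argwhere(m)[:,::-1]].astype(int)[::6].tolist())
```

```text
[[544, 89, 645, 294, 94], [540, 104, 646, 300, 94], [549, 89, 645, 293, 95], [544, 103, 645, 299, 95], [540, 117, 647, 305, 95], [556, 89, 647, 292, 96], [549, 102, 645, 298, 96], [546, 116, 648, 304, 96], [564, 76, 645, 286, 97], [562, 91, 648, 292, 97], [555, 104, 648, 298, 97], [549, 117, 647, 304, 97], [540, 130, 645, 310, 97], [567, 82, 647, 288, 98], [562, 96, 647, 294, 98], [561, 111, 651, 300, 98], [552, 124, 648, 306, 98], [544, 137, 646, 312, 98], [570, 83, 646, 288, 99], [566, 97, 647, 294, 99], [562, 112, 649, 300, 99], [554, 124, 647, 306, 99], [547, 138, 646, 312, 99], [576, 80, 646, 286, 100], [574, 95, 649, 292, 100], [568, 108, 649, 298, 100], [561, 122, 648, 304, 100], [557, 136, 649, 310, 100], [582, 72, 645, 282, 101], [581, 87, 649, 288, 101], [576, 101, 649, 294, 101], [568, 114, 648, 300, 101], [562, 127, 648, 306, 101], [556, 141, 647, 312, 101], [586, 73, 645, 282, 102], [584, 91, 649, 289, 102], [578, 104, 648, 295, 102], [572, 118, 649, 301, 102], [567, 131, 649, 307, 102], [559, 144, 648, 313, 102], [590, 78, 646, 283, 103], [587, 92, 649, 289, 103], [585,
[... 14339 characters left out ...]
0, 282, 207], [614, 131, 296, 292, 207], [586, 87, 238, 281, 208], [588, 107, 250, 287, 208], [588, 126, 259, 293, 208], [586, 91, 234, 282, 209], [594, 113, 255, 288, 209], [578, 127, 243, 294, 209], [589, 95, 236, 283, 210], [592, 115, 249, 289, 210], [573, 70, 200, 277, 211], [591, 96, 234, 283, 211], [588, 115, 239, 289, 211], [583, 132, 241, 295, 211], [566, 88, 195, 283, 212], [587, 114, 232, 289, 212], [581, 132, 234, 295, 212], [561, 86, 183, 283, 213], [586, 130, 234, 294, 213], [541, 84, 154, 284, 214], [552, 84, 162, 283, 215], [534, 75, 131, 282, 216], [538, 76, 131, 282, 217], [531, 78, 117, 283, 218], [532, 85, 117, 285, 219], [522, 93, 104, 288, 220], [531, 89, 100, 286, 222]]
```

View pics/m.png

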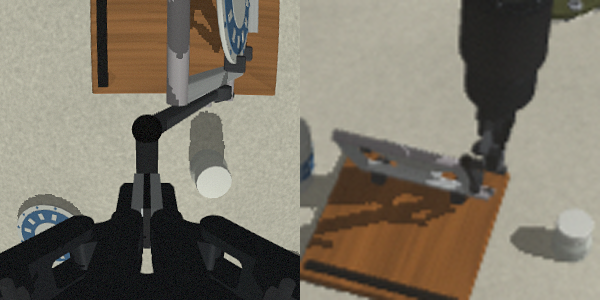

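The pin runs in between the pads in the picture, yet the gap reads 0. I'll check the state again and the wrist depth around the strip before deciding.

Run:
```python
from h import *
st()
im=dict(np.load('wrist.npz'))
for v in (200,215,232,240,250,265,280,300,310):
    print(v,(1000*im["range_z"][v,232:276:3]).round().astype(int).tolist(),im["pixels"][v,232:276:3].mean(-1).astype(int).tolist())
```

```text
t 4.05 tcp [0.5821 0.1172 0.2143] loc 0.1078591395813384 0.12064648509035995 ydir -174.51 tilt [ 0.002  0.    -1.   ] F [1.4 0.5 4.5] gap 0.0002 2.4
200 [404, 405, 404, 403, 153, 151, 151, 150, 151, 152, 154, 405, 406, 402, 404] [171, 176, 175, 132, 9, 16, 21, 16, 21, 14, 12, 176, 178, 170, 181]
215 [411, 411, 411, 411, 155, 154, 0, 153, 155, 156, 158, 410, 411, 412, 413] [176, 179, 156, 185, 32, 37, 27, 38, 32, 39, 27, 175, 175, 169, 171]
232 [420, 419, 418, 418, 160, 157, 158, 157, 157, 159, 161, 421, 418, 419, 419] [175, 172, 179, 189, 32, 36, 36, 36, 32, 31, 25, 176, 172, 174, 175]
240 [422, 423, 421, 146, 145, 146, 147, 146, 146, 146, 146, 145, 423, 423, 423] [181, 171, 180, 73, 74, 76, 11, 15, 65, 75, 76, 77, 169, 178, 176]
250 [144, 143, 135, 135, 136, 136, 137, 136, 135, 137, 136, 135, 145, 143, 142] [18, 15, 40, 76, 75, 76, 23, 19, 45, 72, 73, 78, 20, 17, 26]
265 [130, 131, 123, 123, 123, 122, 124, 123, 124, 123, 123, 124, 124, 131, 131] [24, 20, 77, 72, 76, 75, 19, 8, 33, 75, 79, 76, 62, 30, 24]
280 [112, 111, 111, 110, 111, 112, 122, 123, 123, 112, 112, 111, 110, 111, 111] [23, 18, 18, 22, 21, 21, 44, 44, 21, 12, 27, 21, 14, 14, 30]
300 [92, 92, 90, 92, 104, 116, 124, 127, 127, 114, 101, 92, 92, 91, 92] [20, 20, 20, 22, 18, 25, 45, 42, 22, 23, 18, 30, 28, 23, 24]
310 [86, 86, 87, 92, 115, 115, 464, 463, 465, 116, 99, 90, 87, 87, 86] [27, 26, 20, 22, 34, 15, 181, 175, 166, 21, 20, 17, 18, 22, 20]
```

```bash
cat >> h.py <<'E'
def fpt(im,u,v):
    d=float(im["range_z"][v,u]);dx,dy=(u-im["cx"])/im["fx"],(v-im["cy"])/im["fy"];r=np.hypot(dx,dy);t=np.tan(r)/r if r>1e-6 else 1
    q=(np.asarray(im["extrinsics"])@[dx*t*d,dy*t*d,d,1])[:3]
    return (np.r_[(q[:2]-H)@X,(q[:2]-H)@Y,q[2]]*1000).round(1)
E
python3 - <<'E'
from h import *
im=dict(np.load('wrist.npz'))
for u,v in((253,195),(253,205),(253,218),(253,225),(253,232),(253,236),(244,240),(247,240),(262,240),(247,250),(247,265),(244,280),(235,280),(252,280),(253,300),(290,90),(290,120),(290,150)):print(u,v,fpt(im,u,v))
E
```

```text
253 195 [107.5  88.7 239.1]
253 205 [107.5  94.7 237.5]
253 218 [107.5 102.1 237.2]
253 225 [107.5 106.2 237. ]
253 232 [107.5 109.9 237.7]
253 236 [107.5 108.6 245.2]
244 240 [111.9 108.8 249.2]
247 240 [110.4 108.9 248.9]
262 240 [103.  109.  248.7]
247 250 [110.3 108.8 259.2]
247 265 [110.  108.2 273.4]
244 280 [110.9 108.1 284.7]
235 280 [114.4 108.1 284.7]
252 280 [107.9 114.8 275. ]
253 300 [107.4 126.4 274.4]
290 90 [ 85.7  35.9 202. ]
290 120 [ 85.5  53.9 202.8]
290 150 [ 84.9  72.5 200.8]
```

The depth data shows the shut fingers sitting on top of the pin, so the open tips (13 mm farther back) were too shallow and slipped over it. I'll open, go 12 mm lower, close partway and look.

```bash
python3 -m creep '[{"grip":1,"tx":0,"ty":0,"tz":0,"yaw":0},{"grip":1,"tx":0,"ty":0,"tz":0,"yaw":0},{"grip":1,"tx":0,"ty":0,"tz":0,"yaw":0},{"grip":1,"tx":0,"ty":0,"tz":0,"yaw":0},{"grip":1,"tx":0,"ty":0,"tz":0.6,"yaw":0},{"grip":1,"tx":0,"ty":0,"tz":0.6,"yaw":0},{"grip":-0.4,"tx":0,"ty":0,"tz":0,"yaw":0},{"grip":-0.4,"tx":0,"ty":0,"tz":0,"yaw":0},{"grip":-0.4,"tx":0,"ty":0,"tz":0,"yaw":0},{"grip":-0.4,"tx":0,"ty":0,"tz":0,"yaw":0}]'
python3 - <<'E'
from h import *
st();im=grab("wrist");w=im["pixels"];s=grab("scene")["pixels"]
c=np.hstack([cv2.resize(w[180:330,178:328,::-1],(400,400),interpolation=cv2.INTER_CUBIC),cv2.resize(s[180:230,265:315,::-1],(400,400),interpolation=cv2.INTER_CUBIC)])
cv2.imwrite("pics/m2.png",c)
for v in (225,240,255,270,285):
    print(v,[fpt(im,u,v).astype(int).tolist() for u in range(225,285,7)])
E
```

```text
time_s: 5.05
position: [0.5816, 0.1171, 0.2014]
tool_rot: [0.74, -0.672, 0.0, -0.0]
ft_force: [-0.3, 0.7, 0.6]
finger_gap: 0.028
finger_force: 0.0
t 5.05 tcp [0.5816 0.1171 0.2014] loc 0.10736877525032018 0.12064020508115923 ydir -174.52 tilt [ 0.  0. -1.] F [-0.3  0.7  0.6] gap 0.028 0.0
225 [[144, 208, 0], [135, 208, 0], [125, 208, 0], [110, 100, 236], [107, 99, 237], [103, 101, 235], [87, 208, -1], [78, 208, 0], [68, 209, -2]]
240 [[121, 111, 231], [135, 231, -1], [125, 231, 0], [110, 108, 236], [107, 107, 238], [103, 109, 235], [87, 231, 0], [77, 231, 0], [93, 108, 236]]
255 [[121, 116, 237], [136, 255, 0], [126, 255, -1], [110, 117, 236], [107, 116, 237], [103, 118, 234], [86, 256, -1], [76, 255, 0], [93, 114, 241]]
270 [[121, 124, 240], [137, 282, -1], [126, 281, -1], [110, 126, 236], [107, 126, 237], [103, 127, 234], [86, 280, 0], [75, 281, -1], [93, 121, 244]]
285 [[148, 308, 0], [138, 308, 0], [127, 307, 0], [116, 308, 0], [106, 307, 0], [95, 307, 0], [85, 309, -1], [74, 308, 0], [93, 128, 246]]
```

View pics/m2.png

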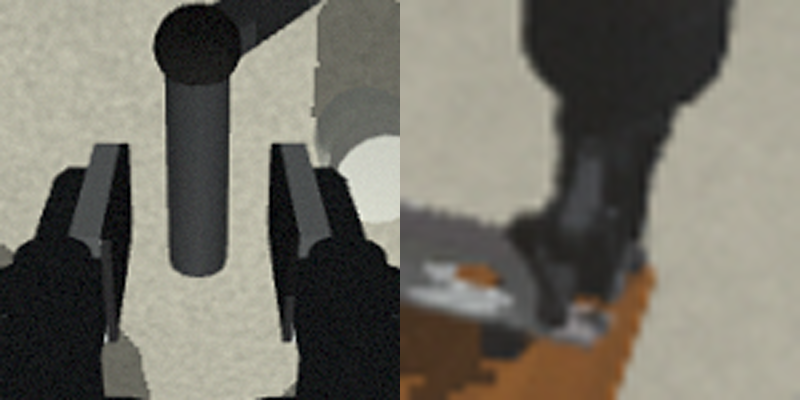

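The picture shows the pin centred between the pads, with both pads reaching below it. The pad edges are at about (115,145) and (285,145) in the crop. Closing.

```bash
python3 -m creep '[{"grip":-1,"tx":0,"ty":0,"tz":0,"yaw":0},{"grip":-1,"tx":0,"ty":0,"tz":0,"yaw":0},{"grip":-1,"tx":0,"ty":0,"tz":0,"yaw":0},{"grip":-1,"tx":0,"ty":0,"tz":0,"yaw":0},{"grip":-1,"tx":0,"ty":0,"tz":0,"yaw":0}]'
```

```text
time_s: 5.65
position: [0.5818, 0.1172, 0.2015]
tool_rot: [0.74, -0.672, 0.0, -0.0]
ft_force: [1.8, 0.3, 1.6]
finger_gap: 0.0094
finger_force: 58.6
```

Gripped at 58 N. Now swinging along the arc (local +x is −ty).

```bash
python3 -m creep '[{"grip":-1,"tx":0,"ty":-0.48,"tz":0.29,"yaw":0},{"grip":-1,"tx":0,"ty":-0.49,"tz":0.30,"yaw":0},{"grip":-1,"tx":0,"ty":-0.46,"tz":0.33,"yaw":0},{"grip":-1,"tx":0,"ty":-0.46,"tz":0.34,"yaw":0},{"grip":-1,"tx":0,"ty":-0.43,"tz":0.37,"yaw":0},{"grip":-1,"tx":0,"ty":-0.43,"tz":0.38,"yaw":0},{"grip":-1,"tx":0,"ty":-0.40,"tz":0.41,"yaw":0},{"grip":-1,"tx":0,"ty":-0.39,"tz":0.41,"yaw":0},{"grip":-1,"tx":0,"ty":-0.36,"tz":0.44,"yaw":0},{"grip":-1,"tx":0,"ty":-0.35,"tz":0.45,"yaw":0}]'; python3 -c "from h import *;st()"
```

```text
time_s: 6.65
position: [0.6235, 0.1212, 0.1632]
tool_rot: [0.74, -0.672, -0.0, 0.001]
ft_force: [-4.7, 2.0, -4.2]
finger_gap: 0.0094
finger_force: 62.8
t 6.65 tcp [0.6235 0.1212 0.1632] loc 0.14943187931938065 0.12061853819731315 ydir -174.51 tilt [-0.002 -0.    -1.   ] F [-4.7  2.  -4.2] gap 0.0094 62.8
```

Forces are low and the pin is following. Continuing to about 1.05 rad.

```bash
python3 -m creep '[{"grip":-1,"tx":0,"ty":-0.32,"tz":0.47,"yaw":0},{"grip":-1,"tx":0,"ty":-0.31,"tz":0.48,"yaw":0},{"grip":-1,"tx":0,"ty":-0.28,"tz":0.50,"yaw":0},{"grip":-1,"tx":0,"ty":-0.27,"tz":0.50,"yaw":0},{"grip":-1,"tx":0,"ty":-0.23,"tz":0.52,"yaw":0},{"grip":-1,"tx":0,"ty":-0.23,"tz":0.52,"yaw":0},{"grip":-1,"tx":0,"ty":-0.19,"tz":0.54,"yaw":0},{"grip":-1,"tx":0,"ty":-0.18,"tz":0.54,"yaw":0},{"grip":-1,"tx":0,"ty":-0.14,"tz":0.55,"yaw":0},{"grip":-1,"tx":0,"ty":-0.13,"tz":0.55,"yaw":0},{"grip":-1,"tx":0,"ty":-0.08,"tz":0.56,"yaw":0},{"grip":-1,"tx":0,"ty":-0.09,"tz":0.56,"yaw":0},{"grip":-1,"tx":0,"ty":0,"tz":0,"yaw":0}]'; python3 -c "from h import *;st()"
```

```text
time_s: 7.95
position: [0.6485, 0.1235, 0.1006]
tool_rot: [0.74, -0.673, 0.0, -0.0]
ft_force: [3.0, 1.2, 1.7]
finger_gap: 0.0093
finger_force: 60.6
t 7.95 tcp [0.6485 0.1235 0.1006] loc 0.17448202952758388 0.12053577024389726 ydir -174.53 tilt [ 0. -0. -1.] F [3.  1.2 1.7] gap 0.0093 60.6
```

At about 1.05 rad the forces are near zero. I'll open so the spring takes the leg, rise, then check the true fingertip height against the reported TCP, since the earlier miss hints at an offset.

```bash
python3 -m creep '[{"grip":1,"tx":0,"ty":0,"tz":0,"yaw":0},{"grip":1,"tx":0,"ty":0,"tz":0,"yaw":0},{"grip":1,"tx":0,"ty":0,"tz":0,"yaw":0},{"grip":1,"tx":0,"ty":0,"tz":0,"yaw":0},{"grip":1,"tx":0,"ty":0,"tz":-1,"yaw":0},{"grip":1,"tx":0,"ty":0,"tz":-3,"yaw":0},{"grip":1,"tx":0,"ty":0,"tz":-4,"yaw":0},{"grip":1,"tx":0,"ty":0,"tz":-4,"yaw":0},{"grip":1,"tx":0,"ty":0,"tz":-4,"yaw":0},{"grip":1,"tx":0,"ty":0,"tz":-3,"yaw":0},{"grip":-0.1,"tx":0,"ty":0,"tz":0,"yaw":0},{"grip":-0.1,"tx":0,"ty":0,"tz":0,"yaw":0},{"grip":-0.1,"tx":0,"ty":0,"tz":0,"yaw":0},{"grip":-0.1,"tx":0,"ty":0,"tz":0,"yaw":0}]'
python3 - <<'E'
from h import *
st();im=grab("wrist");s=grab("scene")["pixels"]
c=np.hstack([cv2.resize(im["pixels"][:,:,::-1],(400,300)),cv2.resize(s[170:275,210:315,::-1],(300,300),interpolation=cv2.INTER_CUBIC)])
cv2.imwrite("pics/m3.png",c)
P=np.array([fpt(im,u,v) for v in range(220,300,2) for u in range(170,340,2) if 0<im["range_z"][v,u]<.25])
print(len(P),P[np.argsort(P[:,2])][:30].tolist())
E
```

```text
time_s: 9.35
position: [0.6478, 0.1235, 0.2895]
tool_rot: [0.74, -0.672, -0.001, 0.001]
ft_force: [0.2, 0.5, 0.0]
finger_gap: 0.0385
finger_force: 0.0
t 9.35 tcp [0.6478 0.1235 0.2895] loc 0.17386981700933002 0.12059057001764883 ydir -174.51 tilt [-0.002 -0.001 -1.   ] F [0.2 0.5 0. ] gap 0.0385 0.0
1173 [[154.8, 115.5, 314.1], [154.9, 116.2, 315.1], [154.8, 117.3, 315.3], [154.8, 119.4, 315.9], [154.9, 117.9, 316.3], [154.8, 120.4, 316.4], [154.8, 121.3, 317.0], [154.8, 122.5, 317.1], [154.7, 124.9, 317.3], [154.4, 110.2, 317.4], [192.9, 111.4, 317.4], [154.9, 122.9, 318.5], [154.7, 126.7, 318.5], [154.6, 129.1, 318.9], [154.5, 130.3, 319.0], [198.9, 109.5, 319.0], [192.7, 111.7, 319.0], [192.9, 115.2, 319.1], [193.6, 109.4, 319.1], [192.8, 113.9, 319.3], [154.7, 127.4, 319.4], [192.7, 112.6, 319.5], [150.5, 109.3, 319.5], [196.7, 109.2, 319.6], [154.9, 124.7, 319.8], [195.6, 109.0, 319.8], [152.6, 109.1, 319.8], [192.9, 117.2, 319.9], [194.5, 108.9, 320.0], [149.6, 108.9, 320.1]]
```

View pics/m3.png

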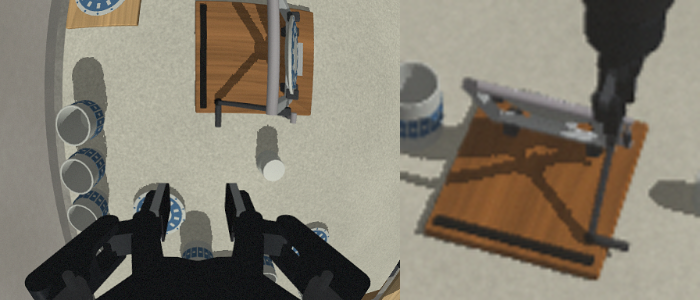

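The right half of the picture shows the leg down behind the frame with its toe on the board, at about (610,243). The measured tips sit about 25 mm behind the reported TCP, which explains the miss, so I'll go deeper by that much at the rail. Moving over the middle of the rail first.

```bash
python3 -m creep '[{"grip":-0.1,"tx":3,"ty":2.15,"tz":0,"yaw":0},{"grip":-0.1,"tx":3,"ty":2.15,"tz":0,"yaw":0},{"grip":-0.1,"tx":3,"ty":2.15,"tz":0,"yaw":0},{"grip":-0.1,"tx":3,"ty":2.15,"tz":0,"yaw":0},{"grip":-0.1,"tx":0,"ty":0,"tz":0,"yaw":0},{"grip":-0.1,"tx":0,"ty":0,"tz":0,"yaw":0}]'
python3 - <<'E'
from h import *
st();im=grab("wrist");cv2.imwrite("pics/w4.png",im["pixels"][:,:,::-1])
# rail: z in .19-.215, |lx-.088|<.03
L=[]
for v in range(0,384):
  for u in range(150,360):
    if .1<im["range_z"][v,u]<.5:
      q=fpt(im,u,v)
      if 190<q[2]<215 and abs(q[0]-88)<25 and abs(q[1])<75:L.append(q)
L=np.array(L);print(len(L))
for y in range(-75,75,15):
  m=L[abs(L[:,1]-y-7)<7]
  if len(m)>5:print(y+7,len(m),np.percentile(m[:,0],[2,98]).round(1),np.percentile(m[:,2],95).round(1), np.median(m[m[:,2]>np.percentile(m[:,2],80)][:,0]))
E
```

```text
time_s: 10.05
position: [0.5738, -0.0048, 0.2913]
tool_rot: [0.74, -0.673, 0.0, -0.0]
ft_force: [0.7, 0.2, 0.2]
finger_gap: 0.0382
finger_force: 0.0
t 10.05 tcp [ 0.5738 -0.0048  0.2913] loc 0.08783760176612722 0.00010391006517380892 ydir -174.58 tilt [ 0.001  0.    -1.   ] F [0.7 0.2 0.2] gap 0.0382 0.0
2468
-68 290 [76.8 94.2] 204.1 87.3
-53 258 [81.2 94.3] 204.2 87.3
-38 252 [81.2 94.3] 204.3 87.3
-23 244 [81.1 94.4] 204.1 87.3
-8 242 [81.  94.6] 204.2 87.3
7 218 [80.8 94.3] 204.1 87.3
22 207 [80.7 93.8] 204.2 87.3
37 196 [80.6 94. ] 204.2 87.75
52 181 [81.1 94.1] 204.1 87.8
67 201 [77.1 94.3] 204.1 87.3
```

View pics/w4.png

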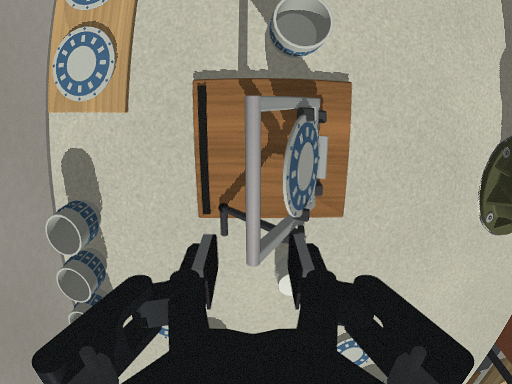

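The rail is centred under the fingers (columns 247–261). Measured in the stand's frame, its axis is at x=0.0875, z=0.197, and it is level and parallel to the hinge. Descending and gripping.

```bash
python3 -m creep '[{"grip":-0.1,"tx":0,"ty":0,"tz":2.4,"yaw":0},{"grip":-0.1,"tx":0,"ty":0,"tz":2.4,"yaw":0},{"grip":-0.1,"tx":0,"ty":0,"tz":2.4,"yaw":0},{"grip":-0.1,"tx":0,"ty":0,"tz":2.4,"yaw":0},{"grip":-0.1,"tx":0,"ty":0,"tz":2.2,"yaw":0},{"grip":-0.1,"tx":0,"ty":0,"tz":1.6,"yaw":0},{"grip":-1,"tx":0,"ty":0,"tz":0,"yaw":0},{"grip":-1,"tx":0,"ty":0,"tz":0,"yaw":0},{"grip":-1,"tx":0,"ty":0,"tz":0,"yaw":0},{"grip":-1,"tx":0,"ty":0,"tz":0,"yaw":0},{"grip":-1,"tx":0,"ty":0,"tz":0,"yaw":0},{"grip":-1,"tx":0,"ty":0,"tz":0,"yaw":0}]';python3 - <<'E'
from h import *
st()
a=np.linspace(.5,0,21);s=a
print((19*np.diff(np.c_[np.sin(a),np.cos(a)],axis=0)).round(3).tolist())
E
```

```text
time_s: 11.3
position: [0.5739, -0.0039, 0.1571]
tool_rot: [0.74, -0.672, -0.0, -0.0]
ft_force: [-4.1, 2.1, -4.1]
finger_gap: 0.0117
finger_force: 58.5
t 11.3 tcp [ 0.5739 -0.0039  0.1571] loc 0.08808423637681806 0.0009404537710478839 ydir -174.51 tilt [-0.  0. -1.] F [-4.1  2.1 -4.1] gap 0.0117 58.5
[[-0.42, 0.222], [-0.425, 0.212], [-0.43, 0.201], [-0.435, 0.19], [-0.44, 0.179], [-0.444, 0.168], [-0.448, 0.157], [-0.452, 0.146], [-0.455, 0.135], [-0.459, 0.123], [-0.462, 0.112], [-0.464, 0.1], [-0.467, 0.089], [-0.469, 0.077], [-0.471, 0.065], [-0.472, 0.053], [-0.473, 0.042], [-0.474, 0.03], [-0.475, 0.018], [-0.475, 0.006]]
```

The rail is gripped; the gap reads about 2.5 mm low, as it did on the pin. Raising halfway.

```bash
python3 -m creep '[{"grip":-1,"tx":0,"ty":0.42,"tz":-0.222,"yaw":0},{"grip":-1,"tx":0,"ty":0.425,"tz":-0.212,"yaw":0},{"grip":-1,"tx":0,"ty":0.43,"tz":-0.201,"yaw":0},{"grip":-1,"tx":0,"ty":0.435,"tz":-0.19,"yaw":0},{"grip":-1,"tx":0,"ty":0.44,"tz":-0.179,"yaw":0},{"grip":-1,"tx":0,"ty":0.444,"tz":-0.168,"yaw":0},{"grip":-1,"tx":0,"ty":0.448,"tz":-0.157,"yaw":0},{"grip":-1,"tx":0,"ty":0.452,"tz":-0.146,"yaw":0},{"grip":-1,"tx":0,"ty":0.455,"tz":-0.135,"yaw":0},{"grip":-1,"tx":0,"ty":0.459,"tz":-0.123,"yaw":0}]'; python3 -c "from h import *;st()"
```

```text
time_s: 12.3
position: [0.5304, -0.0082, 0.1754]
tool_rot: [0.74, -0.672, 0.001, -0.001]
ft_force: [2.5, 3.9, -1.1]
finger_gap: 0.0121
finger_force: 58.5
t 12.3 tcp [ 0.5304 -0.0082  0.1754] loc 0.044348282057227906 0.0008578598936583807 ydir -174.5 tilt [ 0.002  0.    -1.   ] F [ 2.5  3.9 -1.1] gap 0.0121 58.5
```

```bash
python3 -m creep '[{"grip":-1,"tx":0,"ty":0.462,"tz":-0.112,"yaw":0},{"grip":-1,"tx":0,"ty":0.464,"tz":-0.1,"yaw":0},{"grip":-1,"tx":0,"ty":0.467,"tz":-0.089,"yaw":0},{"grip":-1,"tx":0,"ty":0.469,"tz":-0.077,"yaw":0},{"grip":-1,"tx":0,"ty":0.471,"tz":-0.065,"yaw":0},{"grip":-1,"tx":0,"ty":0.472,"tz":-0.053,"yaw":0},{"grip":-1,"tx":0,"ty":0.473,"tz":-0.042,"yaw":0},{"grip":-1,"tx":0,"ty":0.474,"tz":-0.03,"yaw":0},{"grip":-1,"tx":0,"ty":0.475,"tz":-0.018,"yaw":0},{"grip":-1,"tx":0,"ty":0.475,"tz":-0.006,"yaw":0},{"grip":-1,"tx":0,"ty":0,"tz":0,"yaw":0},{"grip":-1,"tx":0,"ty":0,"tz":0,"yaw":0},{"grip":-1,"tx":0,"ty":0,"tz":0,"yaw":0}]'
python3 - <<'E'
from h import *
st();a=grab("scene");t=grab("top")
c=np.hstack([cv2.resize(a["pixels"][170:275,205:310,::-1],(400,400),interpolation=cv2.INTER_CUBIC),cv2.resize(t["pixels"][140:240,180:280,::-1],(400,400),interpolation=cv2.INTER_CUBIC)])
cv2.imwrite("pics/f.png",c)
for n,P in(("s",pts(a)),("t",pts(t))):
  lx=(P[...,:2]-H)@X;ly=(P[...,:2]-H)@Y
  m=(abs(ly)>.05)&(abs(ly)<.08)&(P[...,2]>.19)&(P[...,2]<.245)&(abs(lx)<.06)
  print(n,m.sum(),np.median(lx[m]),np.percentile(P[m][:,2],[50,95]))
  m=(ly>.085)&(ly<.16)&(P[...,2]>.022)&(P[...,2]<.2)&(lx>-.02)&(lx<.2)
  q=np.c_[lx[m],ly[m],P[m][:,2]]*1000;print(q[np.argsort(q[:,0])][::max(1,len(q)//25)].round().astype(int).tolist())
E
```

```text
time_s: 13.6
position: [0.4843, -0.0127, 0.1828]
tool_rot: [0.74, -0.672, 0.002, -0.002]
ft_force: [1.4, 6.1, 5.8]
finger_gap: 0.0115
finger_force: 59.3
t 13.6 tcp [ 0.4843 -0.0127  0.1828] loc -0.001921636498975383 0.0008265148147481825 ydir -174.49 tilt [ 0.005  0.001 -1.   ] F [1.4 6.1 5.8] gap 0.0115 59.3
s 114 0.0020106921281586566 [0.22024023 0.22964797]
[[-20, 102, 118], [-14, 100, 114], [-10, 102, 91], [-7, 99, 105], [-4, 94, 139], [-2, 97, 99], [1, 95, 74], [4, 89, 151], [8, 94, 136], [12, 92, 135], [18, 87, 130], [24, 89, 110], [35, 93, 97], [40, 91, 92], [49, 86, 95], [58, 89, 79], [64, 92, 59], [72, 90, 70], [80, 89, 62], [87, 135, 44], [90, 110, 49], [92, 118, 49], [95, 115, 46], [97, 133, 51], [98, 123, 42], [100, 95, 44], [121, 106, 23], [164, 93, 24]]
t 35 -0.00511604246605287 [0.2230794  0.22742148]
[[-20, 100, 137], [-18, 105, 126], [-17, 88, 133], [-16, 92, 132], [-13, 88, 132], [-13, 92, 134], [-12, 98, 107], [-11, 87, 145], [-11, 103, 99], [-7, 98, 98], [-6, 103, 94], [160, 97, 24], [164, 92, 24], [169, 100, 24]]
```

View pics/f.png

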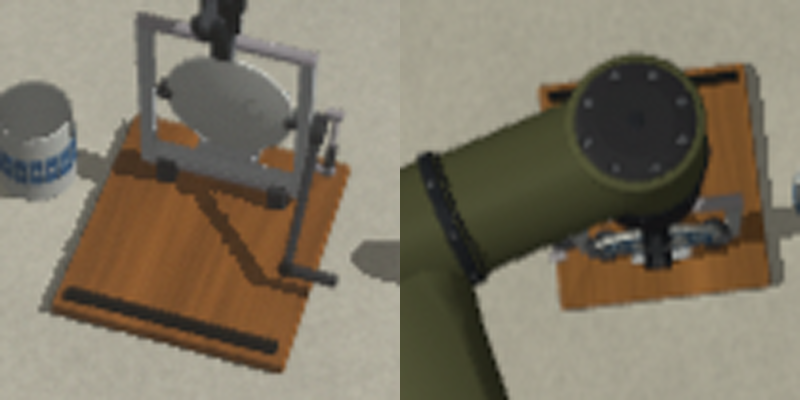

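The final picture shows the frame upright with the rail in the gripper. The leg is off the board, with its toe at about (300,270) in the crop. Measured numbers:
- **Lean:** the rail travelled 90 of the 91 mm needed, so the lean is about 0.006 rad.
- **Leg:** the toe sits about 99 mm behind and 84 mm below the pivot, which fits the 2.32 rad stop.
- **Grip:** 59 N, with low wrist forces.

Handing in.

```bash
python3 -c "from plant import job;print(job.sign_off())"
```

```text
the job is handed in; nothing more can be done
None
```

The job is handed in at about 14 s: the prop leg is over and measures out at its stop, and the frame is upright to within about 0.01 rad with the rail still gripped; the first grip on the toe missed and was redone, and I did not re-measure the mugs, saucers, pot and brush at the end.

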